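# Make up two reactor service kits

### The job

Make up the two reactor service kits from the fittings on the bench: the large cap, the pump cassette and the grey hose valve go into the three-cell cardboard tray, the small cap and the aluminium manifold block into the two-cell tray. Put one part in each cell, any cell of the right tray, upright and flat on the cell's floor, and leave the amber jar and the blue filter standing where they are.

Things in the scene. Friction and masses are not known exactly. Their poses are not given: they have to be found in the camera images.
- long_tray: Cardboard kit tray fixed to the bench, open on top, three cells in a row: outside 232 x 80 mm and 14 mm high, floor 3 mm thick, walls and partitions 4 mm thick and 14 mm high, every cell 72 x 72 mm inside; keep fingertips above the walls. Origin at the centre of its underside, x along its length, z up; the cells' centres lie at x = -76, 0 and +76 mm, y = 0.
- short_tray: Cardboard kit tray fixed to the bench, open on top, two cells in a row: outside 156 x 80 mm and 14 mm high, floor 3 mm thick, walls and partitions 4 mm thick and 14 mm high, every cell 72 x 72 mm inside; keep fingertips above the walls. Origin at the centre of its underside, x along its length, z up; the cells' centres lie at x = -38 and +38 mm, y = 0.
- large_cap: Large black ribbed vessel cap, a disc 50 mm across and 30 mm high (about 51 mm across its ribs), with three white hose stubs 14 mm tall on top. Origin at the centre of its underside, z up. Grip it across its diameter, above its lower 14 mm.
- small_cap: Small black ribbed bottle cap, 36 mm across and 30 mm high (37 mm across its ribs), with one white hose stub 14 mm tall in the middle. Origin at the centre of its underside, z up. 
- cassette: Black pump cassette, a block 56 mm long (x), 30 mm thick (y) and 46 mm high, with a white band around it and four grey clips on top (48 mm with these). Origin at the centre of its underside, z up. 
- valve: Grey plastic hose valve standing on its square body, 26 x 26 mm and 32 mm high; a hose spigot 14 mm thick sticks out at each end along x, 17 mm above the bench, 56 mm over both ends; a small lever along x on top (9 mm wide, from -12 to +24 mm in x) reaches 43 mm high. Origin at the centre of its underside, z up. Grip the body across y, beside the spigots and lever.
- manifold: Bare aluminium manifold block 48 mm long (x), 36 mm wide (y) and 30 mm high with two brass hose stubs 13 mm tall on top. Origin at the centre of its underside, z up. 
- jar: Amber jar with a red lid and a paper label, 44 mm across and 55 mm high, loose among the stock; not part of a kit. Origin at the centre of its underside, z up. 
- filter: Blue disc filter, 54 mm across and 20 mm high with a thin white spigot on top up to 36 mm, loose among the stock; not part of a kit. Origin at the centre of its underside, z up. 
Things that resemble listed ones, but are neither listed nor needed, are in the scene too. What is shaped like the small_cap but green is not meant.

How it is judged (in metres and radians):
At the end, for the whole second after the job is handed in: The large cap, cassette and valve are in the three-cell tray and the small cap and manifold in the two-cell tray, one in each cell, each standing upright (within 0.15 rad) on the floor of its cell (underside less than 4 mm above it) and at rest (x of large_cap in the frame of long_tray between -0.114 and 0.114 m and y of large_cap in the frame of long_tray between -0.036 and 0.036 m and z of large_cap in the frame of long_tray between 0 and 0.007 m and angle between each of large_cap, cassette, valve, small_cap, manifold's own z axis and vertical below 0.15 rad and linear speed of each of large_cap, cassette, valve, small_cap, manifold below 0.03 m/s and x of cassette in the frame of long_tray between -0.114 and 0.114 m and y of cassette in the frame of long_tray between -0.036 and 0.036 m and z of cassette in the frame of long_tray between 0 and 0.007 m and x of valve in the frame of long_tray between -0.114 and 0.114 m and y of valve in the frame of long_tray between -0.036 and 0.036 m and z of valve in the frame of long_tray between 0 and 0.007 m and (x of large_cap in the frame of long_tray between -0.112 and -0.04 m or x of cassette in the frame of long_tray between -0.112 and -0.04 m or x of valve in the frame of long_tray between -0.112 and -0.04 m) and (x of large_cap in the frame of long_tray between -0.036 and 0.036 m or x of cassette in the frame of long_tray between -0.036 and 0.036 m or x of valve in the frame of long_tray between -0.036 and 0.036 m) and (x of large_cap in the frame of long_tray between 0.04 and 0.112 m or x of cassette in the frame of long_tray between 0.04 and 0.112 m or x of valve in the frame of long_tray between 0.04 and 0.112 m) and x of small_cap in the frame of short_tray between -0.076 and 0.076 m and y of small_cap in the frame of short_tray between -0.036 and 0.036 m and z of small_cap in the frame of short_tray between 0 and 0.007 m and x of manifold in the frame of short_tray between -0.076 and 0.076 m and y of manifold in the frame of short_tray between -0.036 and 0.036 m and z of manifold in the frame of short_tray between 0 and 0.007 m and (x of small_cap in the frame of short_tray between -0.074 and -0.002 m or x of manifold in the frame of short_tray between -0.074 and -0.002 m) and (x of small_cap in the frame of short_tray between 0.002 and 0.074 m or x of manifold in the frame of short_tray between 0.002 and 0.074 m)); the robot touches nothing.
It fails at once if the jar is pushed more than 25 mm from its place or tipped by more than 0.5 rad (distance of jar from where it was at the start of the episode above 0.025 m or angle between jar's own z axis and vertical above 0.5 rad).
It fails at once if the filter is pushed more than 25 mm from its place or tipped by more than 0.5 rad (distance of filter from where it was at the start of the episode above 0.025 m or angle between filter's own z axis and vertical above 0.5 rad).
It also fails if it takes over 125 s, if anything falls off the work surface, if the arm or the gripper's body presses on something with over 40 N, if the wrist force passes 120 N, or if a joint passes its speed limit or range.

### The arm

A 6-joint arm with a two-finger parallel gripper is mounted at the origin on the work surface. World frame = base frame: x ahead of the robot, y to its left, z up, the work surface at z = 0. Lengths are in mm, angles in rad, forces in N, time in s.
With the tool pointing down it reaches from about 350 to 875 mm from the base axis. Payload 4.2 kg.
Tool frame: the origin (TCP) lies at the very end of the fingers, on their centre line; the grasp point (between the pads) lies arm.hold_point_z behind it (arm.hold_point_z is the distance from the TCP to the grasp point, in mm); y points along the fingers, x is the direction in which the jaws open and shut, and the axes are right-handed (so a half turn about y gives the same grasp; the last joint's range is limited). The gripper opens to 85 mm and grips with 20 to 120 N. Pads are 22 mm wide; open, the fingers measure 114 mm over their backs; the gripper's body (76 mm by 85 mm) begins 54 mm behind the grasp point. The pads swing forward as they close: fully open they stand 13 mm farther back than shut.
Start: joints at [-0.972, 0.385, 0.008, 0, -1.194, -0.259], TCP at [208.326, -589.236, 231.312] pointing down, gripper open.
Joint ranges: [-3.14, 3.14], [-1.21, 2.06], [-1.07, 1.41], [-3.16, 2.05], [-2.99, -0.16], [-3.1, 3.1]. Speed limits (rad/s): [2.79, 2.79, 3.14, 3.14, 3.14, 3.14].

### API

Orientations are given as a unit quaternion [x, y, z, w].
In Python, from bench import arm gives the robot as it stands.
- The arm moves only by the shell command python3 -m creep 'ROWS'. ROWS is JSON, a list of rows, each a list of 3 entries, a list of its own where there are three numbers: the shift along the world's x, y, z in mm, then the turn, a rotation vector about the world's x, y, z in rad, then the gripper command: -1 is shut, 1 is fully open, values between are in proportion. In form: [[[dx, dy, dz], [wx, wy, wz], jaw], ...]. A call has 1 to 12 rows; each row is the pose to reach, as a shift and turn from the pose commanded when the call began; what a row does not reach only later rows make up. A row lasts 1/12 s, in which the tool goes at most 41.7 mm and 7.16 degrees, less where a joint would pass 70% of its speed; a pose out of reach is approached as far as the arm can. A call with a gripper value outside its range is refused whole. The fingers move at their own pace and stop on an object; the grip force is fixed at half the most. Time passes only in rows, so rows that repeat a pose let the fingers close. It gives the time, the measured TCP pose, the force and the opening at its end, in the units of the state.
- arm.read_state(): the state, without advancing time (a new reading comes with each control period).
- arm.get_image(name): name is "scene" or "top"; returns (picture, depth): 480x640x3 uint8, red, green, blue; 480x640 float32, mm along the optical axis (not along the pixel's ray), 0 where there is no reading.
- arm.camera_params(name): a dict with "camera_matrix" (3x3 intrinsics, pixels), "extrinsics" (4x4, takes a point from world to camera coordinates). Camera axes: x right, y down, z forward; pixel columns grow to the right and rows downward; lengths in mm; the calibration is good to about 2 mm. A picture is of the moment at which its call begins. camera_params takes no time and is no camera call.
- arm.job_done(): hands the job in, once; it reports no verdict.
The state is a dict: "clock": time; "joints": joint angles; "joint_vel": joint speeds; "joint_efforts": joint torques, N m; "position": TCP position; "ee_rot": TCP orientation; "contact_force": force on the tool from outside, world axes, zero at the start; "wrist_torque": the same for the moment, N m; "gripper_width": finger opening in mm.
Only numpy, scipy, OpenCV 4.12 (cv2) and the standard library are available. Lean on these libraries where they do the work, as an engineer would, in place of code of your own. Each camera call takes 0.05 s, during which the arm holds its last target.

## Working session

There is one attempt and no reset: what is moved stays moved. The work goes in short steps, Python scripts to look and compute and a shell command to move; the robot and the scene stay as the last step left them, time stands still between calls to the robot, and variables do not carry over. Pictures are saved under pics/ and viewed, and the job is handed in when it is done.

```bash
ls; mkdir -p pics
python3 - <<'E'
from bench import arm
import cv2
print(arm.hold_point_z, arm.read_state())
for n in("scene","top"):
    im,d=arm.get_image(n); cv2.imwrite(f"pics/{n}0.png",im[:,:,::-1])
    import numpy as np
    np.savez(f"{n}0.npz",im=im,d=d)
    p=arm.camera_params(n); print(n,p)
E
```

```text
pics
18.700000000000003 {'clock': 0.0, 'joints': array([-9.72375996e-01,  3.85554978e-01,  6.57448378e-03, -4.91779040e-04,
       -1.19401053e+00, -2.58596419e-01]), 'joint_vel': array([ 0.00149656, -0.0003202 , -0.00064212,  0.00150718,  0.00080048,
       -0.0007769 ]), 'joint_efforts': array([ 5.87542927e-04, -3.92287838e+01,  1.88400203e+01,  4.18596178e+00,
       -4.61930176e-03, -1.92305708e-05]), 'position': array([ 208.13006304, -588.68107859,  230.20353034]), 'ee_rot': array([ 0.40763357,  0.57773272, -0.57688771, -0.40897475]), 'contact_force': array([-0.28725561, -0.93627641, -0.07177507]), 'wrist_torque': array([ 0.01317057, -0.00373263,  0.04474346]), 'gripper_width': 85.24713121956282}
scene {'camera_matrix': array([[544.10328129,   0.        , 318.24168262],
       [  0.        , 544.10328129, 233.38496   ],
       [  0.        ,   0.        ,   1.        ]]), 'extrinsics': array([[-7.28404266e-01,  6.85133548e-01, -4.38708174e-03,
         3.82609119e+02],
       [ 4.11600426e-01,  4.32458871e-01, -8.02224665e-01,
        -1.99516685e+02],
       [-5.47733799e-01, -5.86149593e-01, -5.97006147e-01,
         1.32440430e+03],
       [ 0.00000000e+00,  0.00000000e+00,  0.00000000e+00,
         1.00000000e+00]])}
top {'camera_matrix': array([[576.83417296,   0.        , 313.20116086],
       [  0.        , 576.83417296, 231.50526832],
       [  0.        ,   0.        ,   1.        ]]), 'extrinsics': array([[-8.52934082e-03, -9.99837538e-01, -1.58791741e-02,
         1.88124044e+01],
       [-9.89066920e-01,  1.07732421e-02, -1.47073329e-01,
         5.13183611e+02],
       [ 1.47220506e-01,  1.44511273e-02, -9.88998123e-01,
         1.02444308e+03],
       [ 0.00000000e+00,  0.00000000e+00,  0.00000000e+00,
         1.00000000e+00]])}
```

View pics/top0.png

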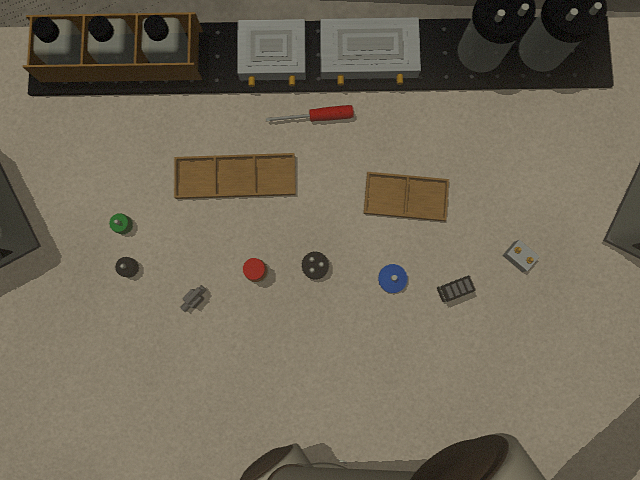

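View pics/scene0.png

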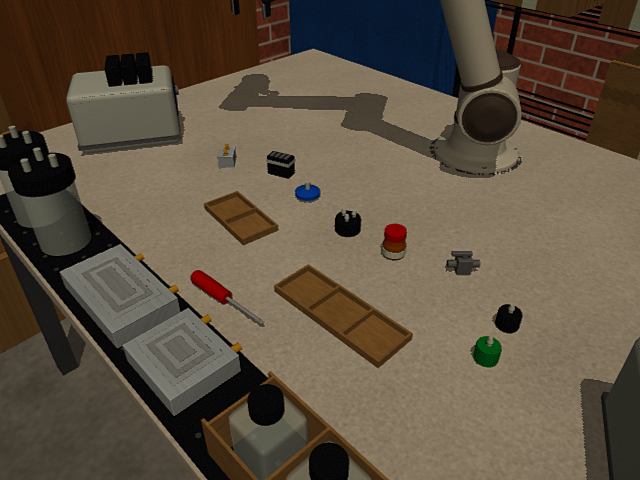

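Run:
```python
from scipy.spatial.transform import Rotation as R
print(R.from_quat([ 0.40763357,  0.57773272, -0.57688771, -0.40897475]).as_matrix().round(3))
```

```text
[[-0.333 -0.001 -0.943]
 [ 0.943  0.002 -0.333]
 [ 0.002 -1.     0.   ]]
```

```bash
cat > h.py <<'E'
import numpy as np,cv2
from bench import arm
def grab(n,tag=None):
    im,d=arm.get_image(n)
    if tag: cv2.imwrite(f"pics/{n}_{tag}.png",im[:,:,::-1]); np.savez(f"{n}_{tag}.npz",im=im,d=d)
    return im,d
def world(n,d):
    p=arm.camera_params(n);K=p["camera_matrix"];E=p["extrinsics"]
    v,u=np.mgrid[:480,:640]
    c=np.stack([(u-K[0,2])/K[0,0]*d,(v-K[1,2])/K[1,1]*d,d],-1)
    return (c-E[:3,3])@E[:3,:3]
def ray(n,u,v,z):
    p=arm.camera_params(n);K=p["camera_matrix"];E=p["extrinsics"]
    o=-E[:3,:3].T@E[:3,3]; r=E[:3,:3].T@np.array([(u-K[0,2])/K[0,0],(v-K[1,2])/K[1,1],1])
    return o+r*(z-o[2])/r[2]
E
python3 - <<'E'
from h import *
z=np.load("top0.npz");im,d=z["im"],z["d"]
W=world("top",d)
print("bench z",np.median(W[320:380,100:500,2]), np.median(W[130:140,100:500,2]), np.median(W[205:215,180:290,2]),np.median(W[230:245,200:500,2]))
ok=(W[...,2]>6)&(W[...,2]<80)&(d>0)
ok[:130]=0;ok[320:]=0;ok[:,:70]=0;ok[:,590:]=0
n,l,s,c=cv2.connectedComponentsWithStats(ok.astype(np.uint8))
for i in range(1,n):
    if s[i,4]<40: continue
    P=W[l==i]; zt=np.percentile(P[:,2],[50,90,98])
    r=cv2.minAreaRect(P[:,:2].astype(np.float32))
    print(s[i],c[i].round(),zt.round(1),[np.round(a,1) for a in r],P[:,:2].mean(0).round(1))
E
```

```text
bench z 0.3451916040035582 0.04723194570414076 0.262765184820315 0.043589578648456806
[ 174  153  122   46 1179] [232. 175.] [13.3 16.4 18.2] [array([628.3, 164.3]), array([ 81.6, 233.6]), np.float64(1.2)] [628.6 169.1]
[364 172  85  49 802] [407. 195.] [13.2 16.  17.6] [array([ 584.3, -163.3]), array([156.7,  81.3]), np.float64(83.9)] [ 584.7 -165. ]
[110 213  23  21 368] [121. 223.] [29.6 33.6 43.7] [array([536.1, 377.6]), array([36.9, 35.4]), np.float64(9.3)] [534.4 374.6]
[504 240  36  32 642] [521. 255.] [29.8 33.4 41.1] [array([ 467.1, -370.8]), array([48.8, 37.8]), np.float64(47.4)] [ 466.2 -367.8]
[302 251  27  29 594] [315. 265.] [30.2 36.9 44.5] [array([452.8,  11.5]), array([49.3, 49.5]), np.float64(40.6)] [452.3  11.1]
[115 257  24  20 370] [127. 267.] [29.4 33.6 44.9] [array([453.3, 362.7]), array([35.9, 36.6]), np.float64(61.0)] [452.9 360.1]
[243 258  26  25 500] [255. 270.] [54.5 57.3 58.7] [array([443.9, 119.9]), array([41.9, 41.1]), np.float64(4.6)] [442.8 118.8]
[378 264  30  29 661] [393. 278.] [17.1 21.7 35.7] [array([ 427.7, -133.2]), array([52.2, 52.6]), np.float64(44.2)] [ 427.7 -132.3]
[437 275  39  27 611] [456. 289.] [46.3 49.4 51.1] [array([ 408.7, -251. ]), array([31.1, 69.4]), np.float64(20.5)] [ 405.9 -242.4]
[180 285  27  27 375] [193. 298.] [31.4 43.8 46. ] [array([393.7, 237.1]), array([26.5, 56.7]), np.float64(44.6)] [393.7 234.8]
```

Run:
```python
from h import *
im=np.load("top0.npz")["im"][:,:,::-1]
t=[cv2.resize(im[y-32:y+32,x-32:x+32],(256,256),interpolation=cv2.INTER_CUBIC) for x,y in((127,267),(195,298),(315,265),(456,288),(521,256),(120,223))]
cv2.imwrite("pics/crop0.png",np.vstack([np.hstack(t[:3]),np.hstack(t[3:])]))
```

```text
(no output)
```

View pics/crop0.png

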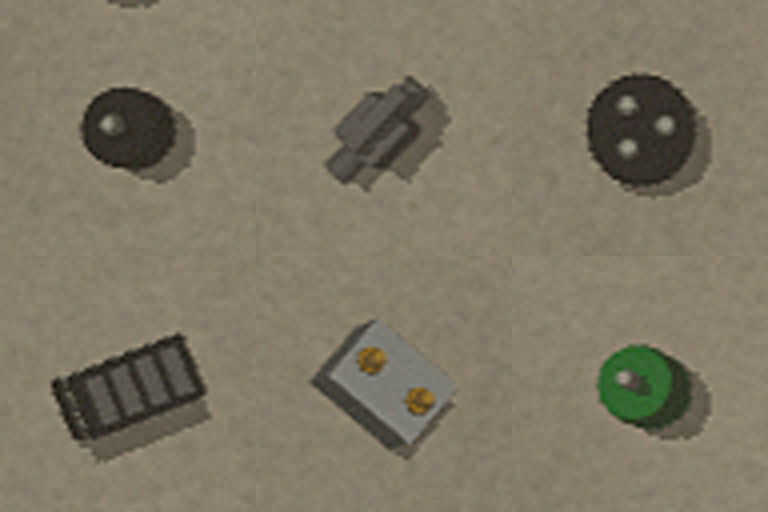

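Run:
```python
from h import *
z=np.load("top0.npz");im,d=z["im"],z["d"]
zs=np.load("scene0.npz");ds=zs["d"]
T=dict(small_cap=((453,360),30),large_cap=((452,11),30),manifold=((466,-369),30),cassette=((407,-245),46),valve=((394,236),32),jar=((443,119),55),filter=((428,-132),20),long=((628,166),14),short=((584,-164),14))
for n,(c,h) in T.items():
  for cam,dd in(("top",d),("scene",ds)):
    W=world(cam,dd)
    R=150 if h==14 else 45
    m=(np.hypot(W[...,0]-c[0],W[...,1]-c[1])<R)&(abs(W[...,2]-h)<(5 if h>14 else 6))&(dd>0)
    vv,uu=np.nonzero(m)
    P=np.array([ray(cam,u,v,h)[:2] for u,v in zip(uu,vv)]).astype(np.float32)
    if len(P)<5: print(n,cam,"few");continue
    r=cv2.minAreaRect(P); (x,y),rad=cv2.minEnclosingCircle(P)
    print(n,cam,len(P),[np.round(a,1) for a in r],"mean",P.mean(0).round(1),"circ",round(x,1),round(y,1),round(rad,1))
W=world("top",d)
m=(np.hypot(W[...,0]-394,W[...,1]-236)<45)&(W[...,2]>39)
vv,uu=np.nonzero(m);P=np.array([ray("top",u,v,43)[:2] for u,v in zip(uu,vv)]).astype(np.float32);print("lever",cv2.minAreaRect(P))
m=(np.hypot(W[...,0]-394,W[...,1]-236)<45)&(W[...,2]>13)&(W[...,2]<26)
vv,uu=np.nonzero(m);P=np.array([ray("top",u,v,22)[:2] for u,v in zip(uu,vv)]).astype(np.float32);print("spigots",cv2.minAreaRect(P))
```

```text
small_cap top 274 [array([453.5, 362.4]), array([34.7, 36. ]), np.float64(26.5)] mean [453.6 362.2] circ 454.0 362.5 18.7
small_cap scene 296 [array([459.4, 363.7]), array([36.9, 35.1]), np.float64(22.8)] mean [460.7 364.1] circ 458.9 364.0 19.3
large_cap top 504 [array([453.2,  11.2]), array([48.3, 48.2]), np.float64(44.5)] mean [452.9  11.2] circ 453.1 11.2 25.3
large_cap scene 284 [array([459.3,  13.6]), array([51. , 49.1]), np.float64(53.5)] mean [460.9  14.6] circ 459.6 13.1 26.4
manifold top 490 [array([ 467. , -369.7]), array([49. , 37.6]), np.float64(47.9)] mean [ 466.8 -370. ] circ 467.7 -370.6 29.2
manifold scene 171 [array([ 471. , -369.1]), array([59.1, 36.9]), np.float64(47.8)] mean [ 472.  -367.8] circ 472.4 -367.3 32.8
cassette top 515 [array([ 406.8, -245.1]), array([30.3, 56.7]), np.float64(20.2)] mean [ 406.7 -245.1] circ 406.3 -245.2 30.5
cassette scene 203 [array([ 412.3, -242.5]), array([37.2, 60.1]), np.float64(18.1)] mean [ 412.3 -242.7] circ 413.9 -241.2 33.2
valve top 139 [array([394.3, 236. ]), array([26.2, 54.6]), np.float64(45.2)] mean [393.3 235.8] circ 393.8 235.5 27.3Traceback (most recent call last):
  File "<stdin>", line 11, in <module>
  File "h.py", line 13, in ray
    p=arm.camera_params(n);K=p["camera_matrix"];E=p["extrinsics"]
ValueError: time passes only in moves, steps and waits
```

```bash
cat > h.py <<'E'
import numpy as np,cv2
from bench import arm
C={n:arm.camera_params(n) for n in("top","scene")}
def grab(n,tag=None):
    im,d=arm.get_image(n)
    if tag: cv2.imwrite(f"pics/{n}_{tag}.png",im[:,:,::-1]); np.savez(f"{n}_{tag}.npz",im=im,d=d)
    return im,d
def world(n,d):
    p=C[n];K=p["camera_matrix"];E=p["extrinsics"]
    v,u=np.mgrid[:480,:640]
    c=np.stack([(u-K[0,2])/K[0,0]*d,(v-K[1,2])/K[1,1]*d,d],-1)
    return (c-E[:3,3])@E[:3,:3]
def plane(n,u,v,z):
    p=C[n];K=p["camera_matrix"];E=p["extrinsics"]
    o=-E[:3,:3].T@E[:3,3]; r=np.stack([(u-K[0,2])/K[0,0],(v-K[1,2])/K[1,1],np.ones(len(u))],-1)@E[:3,:3]
    return (o+r*((z-o[2])/r[:,2])[:,None])[:,:2].astype(np.float32)
def sel(cam,d,c,R,lo,hi,h):
    W=world(cam,d)
    m=(np.hypot(W[...,0]-c[0],W[...,1]-c[1])<R)&(W[...,2]>lo)&(W[...,2]<hi)&(d>0)
    vv,uu=np.nonzero(m); return plane(cam,uu,vv,h)
def show(n,P):
    r=cv2.minAreaRect(P); print(n,len(P),[np.round(a,1) for a in r],"mean",P.mean(0).round(1))
E
python3 - <<'E'
from h import *
d=np.load("top0.npz")["d"];s=np.load("scene0.npz")["d"]
show("long",sel("top",d,(628,166),150,6,25,14))
show("short",sel("top",d,(584,-164),110,6,25,14))
show("longS",sel("scene",s,(628,166),150,9,25,14))
show("shortS",sel("scene",s,(584,-164),110,9,25,14))
show("lever",sel("top",d,(394,236),45,38,55,43))
show("body",sel("top",d,(394,236),45,29,36,32))
show("spig",sel("top",d,(394,236),45,13,27,22))
show("jar",sel("top",d,(443,119),45,50,65,55))
show("filter",sel("top",d,(428,-132),45,13,26,20))
for n,c,h in(("sc",(453,360),30),("lc",(452,11),30),("man",(466,-369),30),("cas",(407,-245),46)): show(n+"S",sel("scene",s,c,45,h-2,h+4,h))
E
```

```text
long 1512 [array([630.9, 163.8]), array([239.3, 288.9]), np.float64(40.0)] mean [632.8 164.4]
short 972 [array([ 583.5, -163. ]), array([153.8, 170.8]), np.float64(29.0)] mean [ 584.6 -164. ]
longS 1511 [array([668.3, 164.9]), array([154.1, 234. ]), np.float64(1.2)] mean [638.8 168.6]
shortS 579 [array([ 588.8, -161.4]), array([162. ,  82.5]), np.float64(83.9)] mean [ 589.4 -158.8]
lever 97 [array([397.9, 233.2]), array([ 7.8, 35.3]), np.float64(45.2)] mean [398.2 233. ]
body 122 [array([399.3, 231.2]), array([26.3, 40.7]), np.float64(45.7)] mean [393.5 236. ]
spig 122 [array([393.7, 236.4]), array([25.1, 56.5]), np.float64(45.0)] mean [391.1 235.9]
jar 385 [array([444.8, 121.5]), array([38. , 37.8]), np.float64(89.5)] mean [444.7 121.4]
filter 584 [array([ 427.7, -132.6]), array([51.6, 51.8]), np.float64(88.6)] mean [ 427.7 -132.1]
scS 215 [array([457.8, 362.3]), array([34.4, 33.1]), np.float64(1.2)] mean [458.9 363.3]
lcS 216 [array([457.7,  12.2]), array([47.2, 46.4]), np.float64(45.3)] mean [458.4  12.8]
manS 134 [array([ 471.7, -369.9]), array([48.7, 35.4]), np.float64(46.3)] mean [ 471.1 -370. ]
casS 148 [array([ 410.7, -244.5]), array([32.2, 55.9]), np.float64(21.7)] mean [ 410.  -245.2]
```

```bash
python3 -m creep '[[[261,219,-91],[0,0,0.492],0.6],[[261,219,-91],[0,0,0.492],0.6],[[261,219,-91],[0,0,0.492],0.6],[[261,219,-91],[0,0,0.492],0.6],[[261,219,-91],[0,0,0.492],0.6],[[261,219,-91],[0,0,0.492],0.6],[[261,219,-91],[0,0,0.492],0.6],[[261,219,-91],[0,0,0.492],0.6],[[261,219,-91],[0,0,0.492],0.6],[[261,219,-91],[0,0,0.492],0.6],[[261,219,-91],[0,0,0.492],0.6]]'
python3 - <<'E'
from h import *
from scipy.spatial.transform import Rotation as R
s=arm.read_state();m=R.from_quat(s["ee_rot"]).as_matrix();print(np.degrees(np.arctan2(m[1,0],m[0,0])),m[:,1].round(3),m[:,2].round(3),s["joints"].round(3))
grab("top","1");grab("scene","1")
E
```

```text
clock: 1.02
position: [469.7, -369.2, 139.4]
ee_rot: [0.254, 0.66, -0.66, -0.255]
contact_force: [0.1, 0.5, 0.7]
gripper_width: 68.3
137.7887548670538 [-0.002  0.001 -1.   ] [-0.672 -0.741  0.001] [-0.395  0.418 -0.187 -0.    -0.968 -0.341]
```

View pics/scene_1.png

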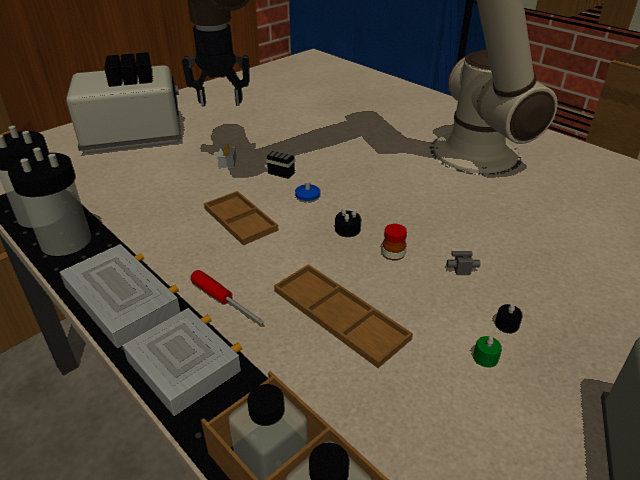

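View pics/top_1.png

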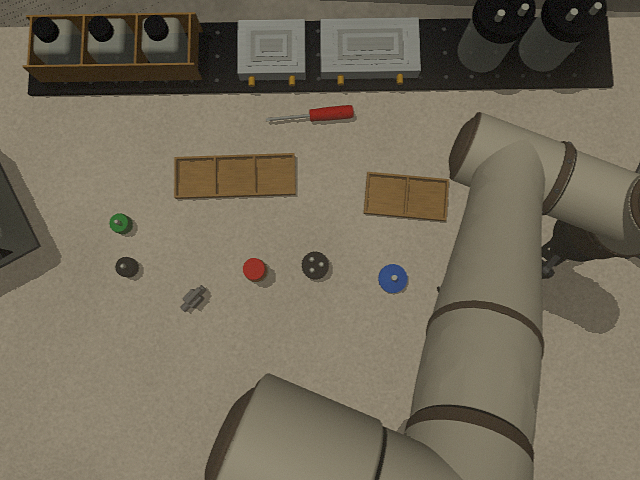

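Run:
```python
from h import *
d=np.load("scene_1.npz")["d"];W=world("scene",d)
m=np.zeros_like(d,bool);m[60:108,180:250]=1
m&=(np.hypot(W[...,0]-471,W[...,1]+370)<80)&(d>0)
P=W[m];print(len(P),np.percentile(P[:,2],[0,1,2,5]).round(1)); L=P[P[:,2]<P[:,2].min()+12];print(L.mean(0).round(1))
from collections import Counter
for sgn in(-1,1):
    t=((P[:,:2]-[469.7,-369.2])@[-0.74,0.67])*sgn>0
    Q=P[t];print(sgn,np.percentile(Q[:,2],[0,1,3]).round(1),Q[Q[:,2]<Q[:,2].min()+12].mean(0).round(1))
```

```text
1547 [144.5 152.1 154.9 162.1]
[ 477.7 -366.6  152.8]
-1 [144.5 152.2 156.9] [ 502.7 -390.9  152.9]
1 [147.9 152.4 158.5] [ 446.3 -337.   154.5]
```

```bash
python3 -m creep '[[[0,0,-40],[0,0,0],0.6],[[0,0,-80],[0,0,0],0.6],[[0,0,-105],[0,0,0],0.6],[[0,0,-118],[0,0,0],0.6],[[0,0,-124],[0,0,0],0.6],[[0,0,-124],[0,0,0],0.6],[[0,0,-124],[0,0,0],0.6]]'; python3 -m creep '[[[0,0,0],[0,0,0],-1],[[0,0,0],[0,0,0],-1],[[0,0,0],[0,0,0],-1],[[0,0,0],[0,0,0],-1],[[0,0,0],[0,0,0],-1],[[0,0,0],[0,0,0],-1],[[0,0,0],[0,0,0],-1],[[0,0,0],[0,0,0],-1]]'
```

```text
clock: 1.7
position: [469.4, -371.3, 17.3]
ee_rot: [-0.256, -0.659, 0.659, 0.255]
contact_force: [0.6, -0.3, 0.1]
gripper_width: 68.1
clock: 2.37
position: [470.3, -370.7, 18.1]
ee_rot: [-0.256, -0.659, 0.66, 0.254]
contact_force: [-0.1, 1.6, 7.0]
gripper_width: 34.3
```

```bash
python3 -m creep '[[[0,0,15],[0,0,0],-1],[[0,0,40],[0,0,0],-1],[[0,0,80],[0,0,0],-1],[[0,0,100],[0,0,0],-1],[[0,0,100],[0,0,0],-1],[[0,0,100],[0,0,0],-1]]'
python3 - <<'E'
from h import *
grab("scene","2");s=arm.read_state();print(s["position"],s["gripper_width"],s["contact_force"])
im=cv2.imread("pics/scene_2.png")[40:240,150:390];cv2.imwrite("pics/c2.png",cv2.resize(im,None,fx=3,fy=3))
E
```

```text
clock: 2.87
position: [469.8, -370.2, 117.6]
ee_rot: [0.257, 0.66, -0.659, -0.254]
contact_force: [-0.2, 0.1, -2.0]
gripper_width: 34.4
[ 468.76418981 -369.63506213  115.93025247] 34.42256545217806 [ 0.18847798  0.52741565 -2.2667025 ]
```

View pics/c2.png

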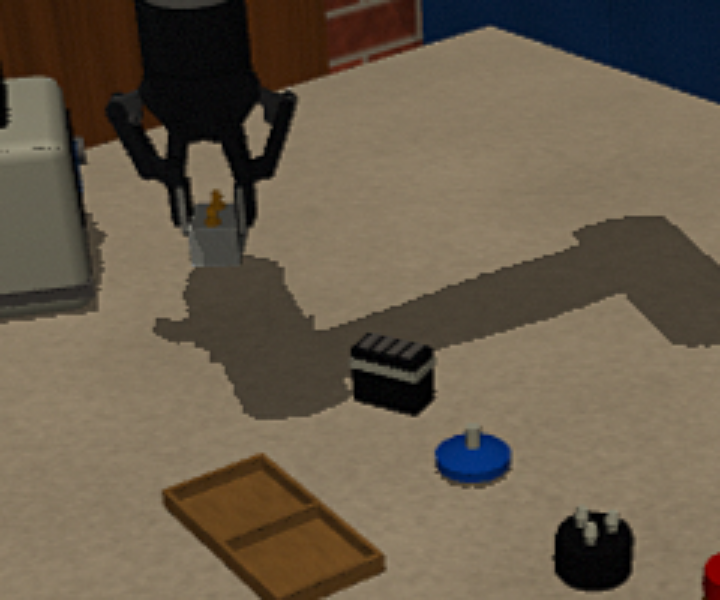

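```bash
python3 -m creep '[[[113,169,0],[0,0,0.632],-1],[[113,169,0],[0,0,0.632],-1],[[113,169,0],[0,0,0.632],-1],[[113,169,0],[0,0,0.632],-1],[[113,169,0],[0,0,0.632],-1],[[113,169,0],[0,0,0.632],-1],[[113,169,0],[0,0,0.632],-1],[[113,169,0],[0,0,0.632],-1],[[113,169,0],[0,0,0.632],-1]]'
python3 - <<'E'
from h import *
from scipy.spatial.transform import Rotation as R
s=arm.read_state();m=R.from_quat(s["ee_rot"]).as_matrix();print(np.degrees(np.arctan2(m[1,0],m[0,0])))
grab("scene","3");im=cv2.imread("pics/scene_3.png")[40:280,150:390];cv2.imwrite("pics/c3.png",cv2.resize(im,(600,600)))
E
```

```text
clock: 3.67
position: [581.0, -201.8, 115.0]
ee_rot: [0.037, 0.706, -0.706, -0.039]
contact_force: [-0.6, -0.3, -0.7]
gripper_width: 34.3
173.76817960395155
```

View pics/c3.png

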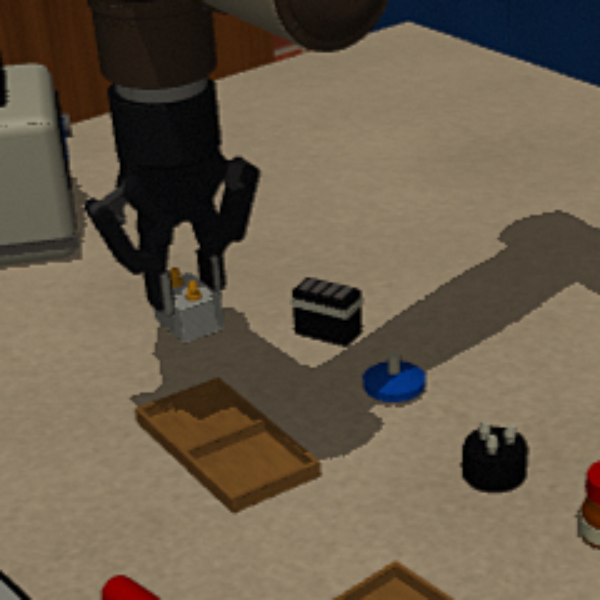

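```bash
python3 -m creep '[[[0,0,-40],[0,0,0],-1],[[0,0,-70],[0,0,0],-1],[[0,0,-85],[0,0,0],-1],[[0,0,-92],[0,0,0],-1],[[0,0,-95],[0,0,0],-1],[[0,0,-96],[0,0,0],-1],[[0,0,-96],[0,0,0],-1],[[0,0,-96],[0,0,0],-1]]'
```

```text
clock: 4.38
position: [583.0, -201.9, 21.2]
ee_rot: [-0.039, -0.706, 0.706, 0.037]
contact_force: [0.1, 0.4, -0.8]
gripper_width: 34.3
```

Run:
```python
from h import *
grab("scene","4");im=cv2.imread("pics/scene_4.png")[100:280,170:350];cv2.imwrite("pics/c4.png",cv2.resize(im,(600,600)))
```

```text
(no output)
```

View pics/c4.png

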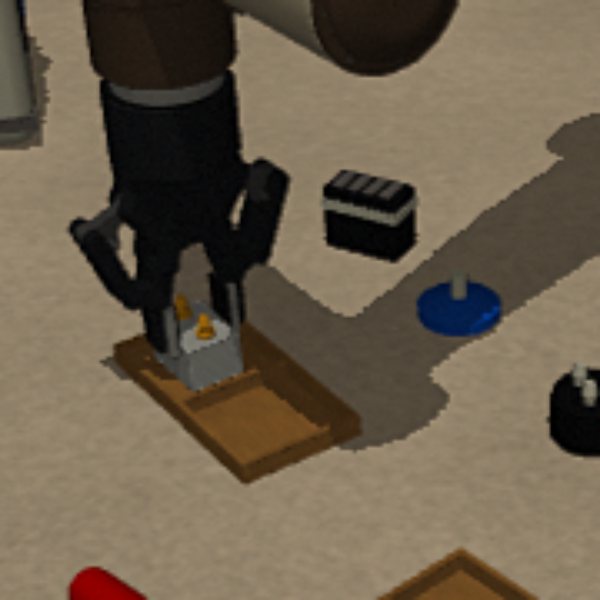

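```bash
python3 -m creep '[[[0,0,-1],[0,0,0],-1],[[0,0,-1],[0,0,0],0.3],[[0,0,-1],[0,0,0],0.3],[[0,0,-1],[0,0,0],0.3],[[0,0,-1],[0,0,0],0.3],[[0,0,-1],[0,0,0],0.3],[[0,0,20],[0,0,0],0.3],[[0,0,60],[0,0,0],0.3],[[0,0,100],[0,0,0],0.4],[[0,0,120],[0,0,0],0.4],[[0,0,120],[0,0,0],0.4]]'
```

```text
clock: 5.35
position: [585.9, -201.9, 146.8]
ee_rot: [-0.042, -0.705, 0.707, 0.033]
contact_force: [0.7, -0.2, -0.5]
gripper_width: 59.7
```

```bash
python3 -m creep '[[[-173.5,-43.6,0],[0,0,0.461],0.5],[[-173.5,-43.6,0],[0,0,0.461],0.5],[[-173.5,-43.6,0],[0,0,0.461],0.5],[[-173.5,-43.6,0],[0,0,0.461],0.5],[[-173.5,-43.6,0],[0,0,0.461],0.5],[[-173.5,-43.6,0],[0,0,0.461],0.5],[[-173.5,-43.6,0],[0,0,0.461],0.5],[[-173.5,-43.6,0],[0,0,0.461],0.5],[[-173.5,-43.6,0],[0,0,0.461],0.5]]'
python3 - <<'E'
from h import *
from scipy.spatial.transform import Rotation as R
grab("scene","5");im=cv2.imread("pics/scene_5.png")[40:280,150:390];cv2.imwrite("pics/c5.png",cv2.resize(im,(600,600)))
s=arm.read_state();m=R.from_quat(s["ee_rot"]).as_matrix();print(s["position"],np.degrees(np.arctan2(m[1,0],m[0,0])),m[:,1])
E
```

```text
clock: 6.1
position: [410.2, -244.7, 140.1]
ee_rot: [0.125, -0.696, 0.696, -0.125]
contact_force: [-0.1, 0.0, -0.0]
gripper_width: 64.0
[ 410.07236791 -244.6382043   140.03229026] -159.6774143256579 [ 1.77536768e-06 -4.70693196e-05 -9.99999999e-01]
```

View pics/c5.png

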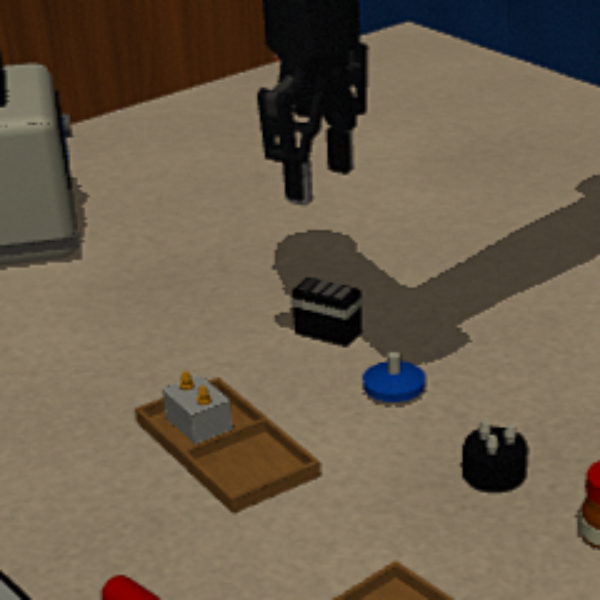

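```bash
python3 -m creep '[[[-1,0,-40],[0,0,0],0.5],[[-1,0,-80],[0,0,0],0.5],[[-1,0,-105],[0,0,0],0.5],[[-1,0,-117],[0,0,0],0.5],[[-1,0,-121],[0,0,0],0.5],[[-1,0,-121],[0,0,0],0.5],[[-1,0,-121],[0,0,0],-1],[[-1,0,-121],[0,0,0],-1],[[-1,0,-121],[0,0,0],-1],[[-1,0,-121],[0,0,0],-1],[[-1,0,-121],[0,0,0],-1],[[-1,0,-121],[0,0,0],-1]]'; python3 -m creep '[[[0,0,0],[0,0,0],-1],[[0,0,15],[0,0,0],-1],[[0,0,40],[0,0,0],-1],[[0,0,80],[0,0,0],-1],[[0,0,100],[0,0,0],-1],[[0,0,100],[0,0,0],-1],[[0,0,100],[0,0,0],-1]]'
```

```text
clock: 7.15
position: [409.0, -245.1, 20.7]
ee_rot: [0.124, -0.696, 0.697, -0.126]
contact_force: [0.6, 0.8, 7.2]
gripper_width: 29.1
clock: 7.73
position: [408.2, -244.8, 120.4]
ee_rot: [0.123, -0.696, 0.696, -0.125]
contact_force: [-0.2, 0.8, -0.9]
gripper_width: 29.2
```

```bash
python3 -m creep '[[[223,333.6,0],[0,0,-0.333],-1],[[223,333.6,0],[0,0,-0.333],-1],[[223,333.6,0],[0,0,-0.333],-1],[[223,333.6,0],[0,0,-0.333],-1],[[223,333.6,0],[0,0,-0.333],-1],[[223,333.6,0],[0,0,-0.333],-1],[[223,333.6,0],[0,0,-0.333],-1],[[223,333.6,0],[0,0,-0.333],-1],[[223,333.6,0],[0,0,-0.333],-1],[[223,333.6,0],[0,0,-0.333],-1],[[223,333.6,0],[0,0,-0.333],-1],[[223,333.6,0],[0,0,-0.333],-1]]'
python3 - <<'E'
from h import *
from scipy.spatial.transform import Rotation as R
grab("scene","6")
s=arm.read_state();m=R.from_quat(s["ee_rot"]).as_matrix();print(s["position"],np.degrees(np.arctan2(m[1,0],m[0,0])),m[:,1])
E
```

```text
clock: 8.73
position: [630.1, 90.3, 116.2]
ee_rot: [0.01, -0.707, 0.707, -0.006]
contact_force: [0.4, -0.0, -1.8]
gripper_width: 28.8
[629.3116394   88.90226603 116.5187383 ] -178.76703706146978 [-0.00513214 -0.00134393 -0.99998593]
```

View pics/scene_6.png

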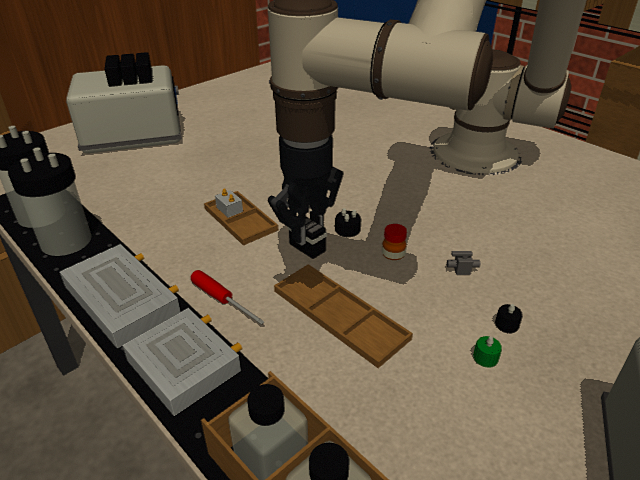

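```bash
python3 -m creep '[[[1,0,-40],[0,0,0],-1],[[1,0,-70],[0,0,0],-1],[[1,0,-85],[0,0,0],-1],[[1,0,-91],[0,0,0],-1],[[1,0,-93],[0,0,0],-1],[[1,0,-93],[0,0,0],-1],[[1,0,-93],[0,0,0],-1],[[1,0,-93],[0,0,0],-1]]';  python3 - <<'E'
from h import *
grab("scene","7");im=cv2.imread("pics/scene_7.png")[180:380,240:440];cv2.imwrite("pics/c7.png",cv2.resize(im,(600,600)))
s=arm.read_state();print(s["position"],s["contact_force"])
E
```

```text
clock: 9.45
position: [632.8, 88.9, 27.9]
ee_rot: [-0.006, 0.707, -0.707, 0.008]
contact_force: [-0.9, -1.0, -1.0]
gripper_width: 29.1
[632.65519504  88.93073822  27.83075235] [ 0.00787349 -0.31637837 -1.22274523]
```

View pics/c7.png

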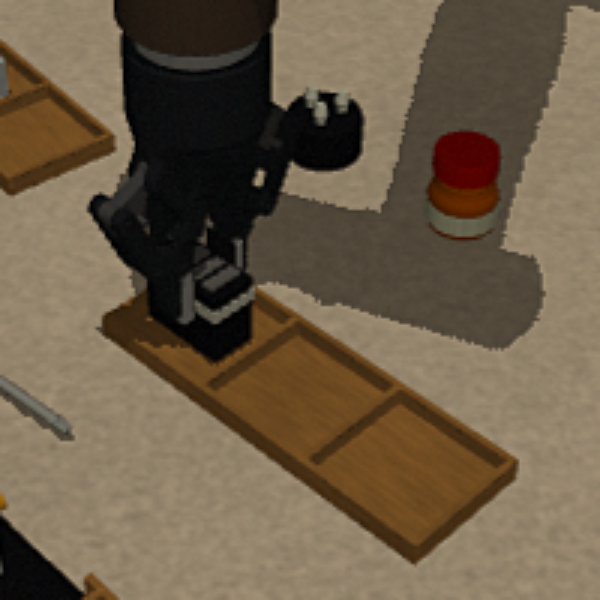

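```bash
python3 -m creep '[[[0,0,-2],[0,0,0],-1],[[0,0,-3],[0,0,0],-1],[[0,0,-3],[0,0,0],-1],[[0,0,-3],[0,0,0],-1]]';  python3 -m creep '[[[0,0,-1],[0,0,0],-1],[[0,0,-1],[0,0,0],-1],[[0,0,-1],[0,0,0],-1]]'
```

```text
clock: 9.83
position: [632.1, 89.0, 23.8]
ee_rot: [-0.007, 0.707, -0.707, 0.008]
contact_force: [-0.1, 0.2, 0.6]
gripper_width: 29.0
clock: 10.08
position: [632.1, 89.0, 23.7]
ee_rot: [-0.007, 0.707, -0.707, 0.008]
contact_force: [-2.9, 2.1, 5.7]
gripper_width: 29.1
```

```bash
python3 -m creep '[[[0,0,0],[0,0,0],0.2],[[0,0,0],[0,0,0],0.2],[[0,0,0],[0,0,0],0.2],[[0,0,0],[0,0,0],0.2],[[0,0,0],[0,0,0],0.2],[[0,0,20],[0,0,0],0.2],[[0,0,60],[0,0,0],0.2],[[0,0,100],[0,0,0],0.9],[[0,0,118],[0,0,0],0.9],[[0,0,118],[0,0,0],0.9],[[0,0,118],[0,0,0],0.9]]'; python3 -m creep '[[[-176.5,-77,0],[0,0,0],0.9],[[-176.5,-77,0],[0,0,0],0.9],[[-176.5,-77,0],[0,0,0],0.9],[[-176.5,-77,0],[0,0,0],0.9],[[-176.5,-77,0],[0,0,0],0.9],[[-176.5,-77,0],[0,0,0],0.9],[[-176.5,-77,0],[0,0,0],0.9],[[-176.5,-77,0],[0,0,0],0.9]]'
python3 - <<'E'
from h import *
grab("scene","8");im=cv2.imread("pics/scene_8.png")[100:380,220:500];cv2.imwrite("pics/c8.png",cv2.resize(im,(600,600)))
s=arm.read_state();print(s["position"],s["contact_force"])
E
```

```text
clock: 11.0
position: [632.3, 89.0, 141.7]
ee_rot: [-0.006, 0.708, -0.707, 0.008]
contact_force: [-0.9, -0.8, -0.8]
gripper_width: 81.4
clock: 11.67
position: [455.6, 11.8, 139.8]
ee_rot: [0.008, -0.707, 0.707, -0.007]
contact_force: [-0.8, 0.0, 0.5]
gripper_width: 81.0
[456.06869699  12.06701067 139.82561703] [ 0.64335378  0.18556032 -0.85399407]
```

View pics/c8.png

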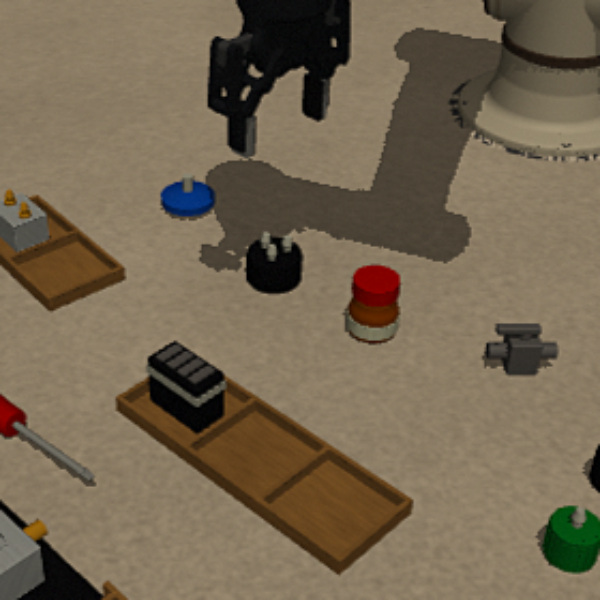

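```bash
python3 -m creep '[[[0,0,-40],[0,0,0],0.9],[[0,0,-80],[0,0,0],0.9],[[0,0,-108],[0,0,0],0.9],[[0,0,-121],[0,0,0],0.9],[[0,0,-126],[0,0,0],0.9],[[0,0,-126],[0,0,0],0.9],[[0,0,-126],[0,0,0],-1],[[0,0,-126],[0,0,0],-1],[[0,0,-126],[0,0,0],-1],[[0,0,-126],[0,0,0],-1],[[0,0,-126],[0,0,0],-1],[[0,0,-126],[0,0,0],-1]]'; python3 -m creep '[[[0,0,0],[0,0,0],-1],[[0,0,15],[0,0,0],-1],[[0,0,40],[0,0,0],-1],[[0,0,80],[0,0,0],-1],[[0,0,100],[0,0,0],-1],[[0,0,100],[0,0,0],-1],[[0,0,100],[0,0,0],-1]]'
python3 - <<'E'
from h import *
grab("scene","9");im=cv2.imread("pics/scene_9.png")[100:380,220:500];cv2.imwrite("pics/c9.png",cv2.resize(im,(600,600)))
E
```

```text
clock: 12.72
position: [456.4, 12.2, 15.9]
ee_rot: [-0.006, 0.707, -0.707, 0.009]
contact_force: [-0.4, 1.0, 5.3]
gripper_width: 47.8
clock: 13.3
position: [455.9, 12.1, 116.0]
ee_rot: [-0.006, 0.708, -0.706, 0.009]
contact_force: [-0.2, -0.6, -1.3]
gripper_width: 47.6
```

View pics/c9.png

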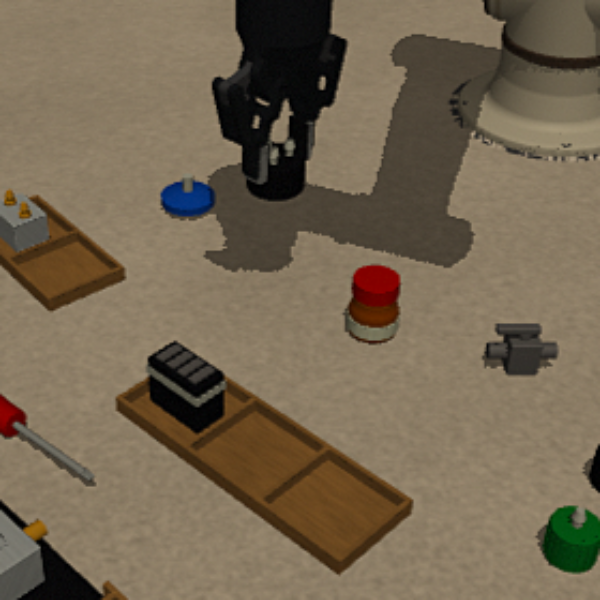

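```bash
python3 -m creep '[[[174.8,153,0],[0,0,0],-1],[[174.8,153,0],[0,0,0],-1],[[174.8,153,0],[0,0,0],-1],[[174.8,153,0],[0,0,0],-1],[[174.8,153,0],[0,0,0],-1],[[174.8,153,0],[0,0,0],-1],[[174.8,153,0],[0,0,0],-1],[[174.8,153,0],[0,0,0],-1],[[174.8,153,0],[0,0,0],-1],[[174.8,153,0],[0,0,0],-1]]'; python3 -m creep '[[[0,0,-40],[0,0,0],-1],[[0,0,-70],[0,0,0],-1],[[0,0,-85],[0,0,0],-1],[[0,0,-91],[0,0,0],-1],[[0,0,-93],[0,0,0],-1],[[0,0,-93],[0,0,0],-1],[[0,0,-93],[0,0,0],-1],[[0,0,-93],[0,0,0],-1]]';  python3 - <<'E'
from h import *
grab("scene","10");im=cv2.imread("pics/scene_10.png")[180:380,240:440];cv2.imwrite("pics/c10.png",cv2.resize(im,(600,600)))
s=arm.read_state();print(s["position"],s["contact_force"])
E
```

```text
clock: 14.18
position: [628.7, 163.7, 113.3]
ee_rot: [0.008, -0.707, 0.707, -0.006]
contact_force: [-0.0, -0.4, -0.8]
gripper_width: 47.8
clock: 14.85
position: [631.1, 165.1, 23.2]
ee_rot: [-0.006, 0.708, -0.707, 0.009]
contact_force: [-0.4, 0.1, -0.7]
gripper_width: 47.6
[630.97931384 165.14423615  23.0023205 ] [ 0.08941099 -0.47385755 -1.02717587]
```

View pics/c10.png

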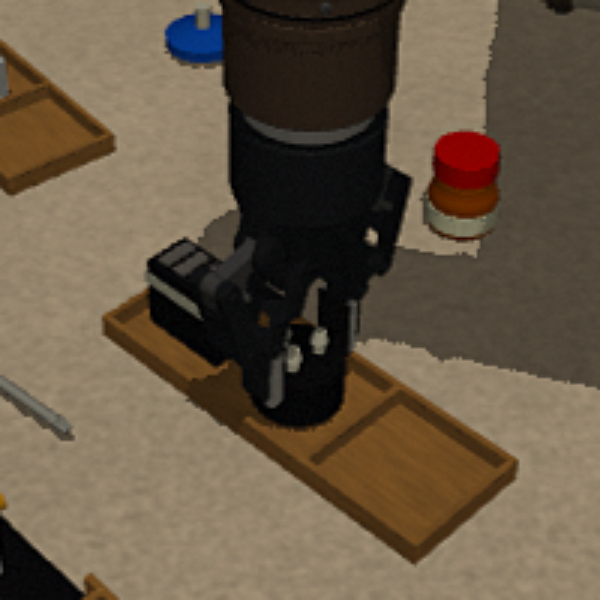

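```bash
python3 -m creep '[[[0,0,-2],[0,0,0],-1],[[0,0,-3],[0,0,0],-1],[[0,0,-3],[0,0,0],-1],[[0,0,-3],[0,0,0],-1]]';  python3 -m creep '[[[0,0,-1],[0,0,0],-1],[[0,0,-1],[0,0,0],-1],[[0,0,-1],[0,0,0],-1]]'
```

```text
clock: 15.23
position: [630.4, 164.9, 19.1]
ee_rot: [-0.007, 0.707, -0.707, 0.008]
contact_force: [-1.7, -0.1, 4.2]
gripper_width: 47.7
clock: 15.48
position: [630.4, 164.9, 19.0]
ee_rot: [-0.007, 0.707, -0.707, 0.008]
contact_force: [-3.4, 0.3, 9.0]
gripper_width: 47.5
```

```bash
python3 -m creep '[[[0,0,1],[0,0,0],0.7],[[0,0,1],[0,0,0],0.7],[[0,0,1],[0,0,0],0.7],[[0,0,1],[0,0,0],0.7],[[0,0,1],[0,0,0],0.7],[[0,0,20],[0,0,0],0.7],[[0,0,60],[0,0,0],0.7],[[0,0,100],[0,0,0],0.5],[[0,0,122],[0,0,0],0.5],[[0,0,122],[0,0,0],0.5],[[0,0,122],[0,0,0],0.5]]'; python3 -m creep '[[[-234.5,72.4,0],[0,0,0.764],0.5],[[-234.5,72.4,0],[0,0,0.764],0.5],[[-234.5,72.4,0],[0,0,0.764],0.5],[[-234.5,72.4,0],[0,0,0.764],0.5],[[-234.5,72.4,0],[0,0,0.764],0.5],[[-234.5,72.4,0],[0,0,0.764],0.5],[[-234.5,72.4,0],[0,0,0.764],0.5],[[-234.5,72.4,0],[0,0,0.764],0.5],[[-234.5,72.4,0],[0,0,0.764],0.5],[[-234.5,72.4,0],[0,0,0.764],0.5]]'
python3 - <<'E'
from h import *
from scipy.spatial.transform import Rotation as R
grab("scene","11");im=cv2.imread("pics/scene_11.png")[130:410,300:580];cv2.imwrite("pics/c11.png",cv2.resize(im,(600,600)))
s=arm.read_state();m=R.from_quat(s["ee_rot"]).as_matrix();print(s["position"],np.degrees(np.arctan2(m[1,0],m[0,0])),m[:,1])
E
```

```text
clock: 16.4
position: [630.7, 165.2, 141.1]
ee_rot: [-0.006, 0.708, -0.706, 0.008]
contact_force: [-0.9, -0.5, -0.8]
gripper_width: 64.1
clock: 17.23
position: [396.2, 237.0, 138.7]
ee_rot: [0.27, -0.653, 0.654, -0.27]
contact_force: [-0.6, 0.3, 0.3]
gripper_width: 64.0
[396.38034817 236.82403835 138.69436269] -135.14407800347382 [-6.22530406e-04 -8.50056367e-04 -9.99999445e-01]
```

View pics/c11.png

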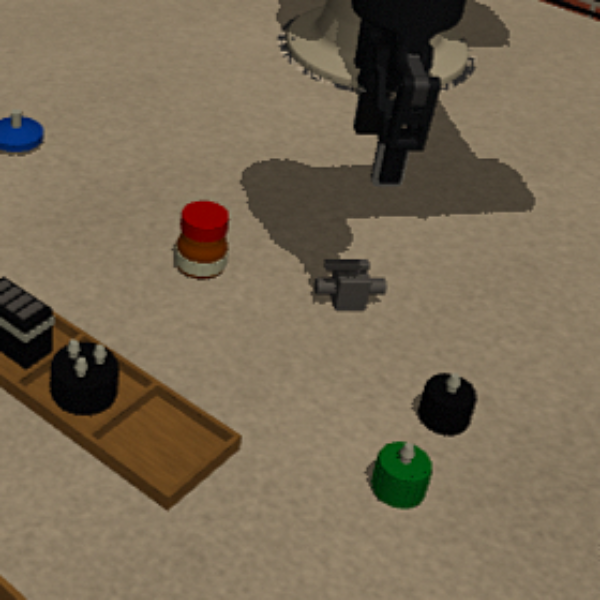

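```bash
python3 -m creep '[[[0,0,-40],[0,0,0],0.5],[[0,0,-80],[0,0,0],0.5],[[0,0,-108],[0,0,0],0.5],[[0,0,-121],[0,0,0],0.5],[[0,0,-125],[0,0,0],0.5],[[0,0,-125],[0,0,0],0.5],[[0,0,-125],[0,0,0],-1],[[0,0,-125],[0,0,0],-1],[[0,0,-125],[0,0,0],-1],[[0,0,-125],[0,0,0],-1],[[0,0,-125],[0,0,0],-1],[[0,0,-125],[0,0,0],-1]]'; python3 -m creep '[[[0,0,0],[0,0,0],-1],[[0,0,0],[0,0,0],-1],[[0,0,15],[0,0,0],-1],[[0,0,40],[0,0,0],-1],[[0,0,80],[0,0,0],-1],[[0,0,100],[0,0,0],-1],[[0,0,100],[0,0,0],-1],[[0,0,100],[0,0,0],-1]]'
python3 - <<'E'
from h import *
grab("scene","12");im=cv2.imread("pics/scene_12.png")[130:410,300:580];cv2.imwrite("pics/c12.png",cv2.resize(im,(600,600)))
E
```

```text
clock: 18.28
position: [396.3, 237.8, 15.7]
ee_rot: [-0.27, 0.654, -0.653, 0.272]
contact_force: [0.4, -0.5, 7.8]
gripper_width: 24.7
clock: 18.95
position: [395.8, 237.7, 115.7]
ee_rot: [-0.269, 0.654, -0.653, 0.272]
contact_force: [-0.3, -0.4, -1.5]
gripper_width: 24.6
```

View pics/c12.png

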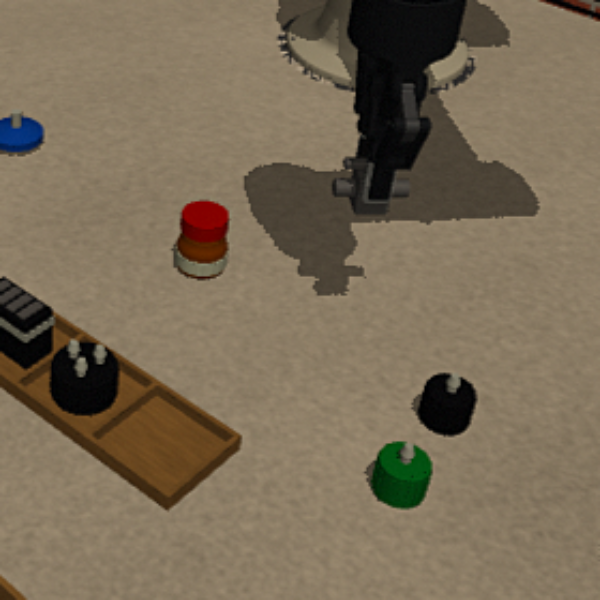

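```bash
python3 -m creep '[[[232.7,3.5,0],[0,0,-0.764],-1],[[232.7,3.5,0],[0,0,-0.764],-1],[[232.7,3.5,0],[0,0,-0.764],-1],[[232.7,3.5,0],[0,0,-0.764],-1],[[232.7,3.5,0],[0,0,-0.764],-1],[[232.7,3.5,0],[0,0,-0.764],-1],[[232.7,3.5,0],[0,0,-0.764],-1],[[232.7,3.5,0],[0,0,-0.764],-1],[[232.7,3.5,0],[0,0,-0.764],-1],[[232.7,3.5,0],[0,0,-0.764],-1]]'; python3 -m creep '[[[0,0,-40],[0,0,0],-1],[[0,0,-70],[0,0,0],-1],[[0,0,-85],[0,0,0],-1],[[0,0,-91],[0,0,0],-1],[[0,0,-93],[0,0,0],-1],[[0,0,-93],[0,0,0],-1],[[0,0,-93],[0,0,0],-1],[[0,0,-93],[0,0,0],-1]]';  python3 - <<'E'
from h import *
grab("scene","13");im=cv2.imread("pics/scene_13.png")[180:380,240:440];cv2.imwrite("pics/c13.png",cv2.resize(im,(600,600)))
s=arm.read_state();print(s["position"],s["contact_force"])
E
```

```text
clock: 19.83
position: [626.7, 240.5, 113.3]
ee_rot: [0.009, -0.707, 0.707, -0.007]
contact_force: [-0.1, 0.1, 0.3]
gripper_width: 24.3
clock: 20.5
position: [629.2, 241.4, 23.3]
ee_rot: [-0.007, 0.708, -0.706, 0.009]
contact_force: [0.5, -0.9, -0.4]
gripper_width: 24.6
[629.09842033 241.23917269  23.07929711] [-0.94146354  0.31654207 -1.09420864]
```

View pics/c13.png

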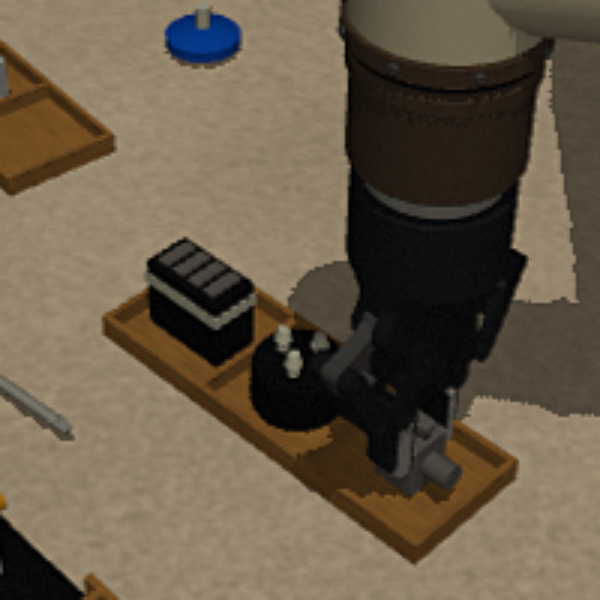

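```bash
python3 -m creep '[[[0,0,-2],[0,0,0],-1],[[0,0,-3],[0,0,0],-1],[[0,0,-3],[0,0,0],-1],[[0,0,-3],[0,0,0],-1]]';  python3 -m creep '[[[0,0,-1],[0,0,0],-1],[[0,0,-1],[0,0,0],-1],[[0,0,-1],[0,0,0],-1]]'
```

```text
clock: 20.88
position: [628.6, 240.8, 18.8]
ee_rot: [-0.007, 0.707, -0.707, 0.008]
contact_force: [-0.5, 0.0, 2.0]
gripper_width: 24.8
clock: 21.13
position: [628.6, 240.8, 18.8]
ee_rot: [-0.007, 0.707, -0.707, 0.008]
contact_force: [-3.0, 0.5, 5.9]
gripper_width: 24.4
```

```bash
python3 -m creep '[[[0,0,0],[0,0,0],0.2],[[0,0,0],[0,0,0],0.2],[[0,0,0],[0,0,0],0.2],[[0,0,0],[0,0,0],0.2],[[0,0,0],[0,0,0],0.2],[[0,0,20],[0,0,0],0.2],[[0,0,60],[0,0,0],0.2],[[0,0,100],[0,0,0],0.35],[[0,0,122],[0,0,0],0.35],[[0,0,122],[0,0,0],0.35],[[0,0,122],[0,0,0],0.35]]'; python3 -m creep '[[[-173,121.6,0],[0,0,-0.127],0.35],[[-173,121.6,0],[0,0,-0.127],0.35],[[-173,121.6,0],[0,0,-0.127],0.35],[[-173,121.6,0],[0,0,-0.127],0.35],[[-173,121.6,0],[0,0,-0.127],0.35],[[-173,121.6,0],[0,0,-0.127],0.35],[[-173,121.6,0],[0,0,-0.127],0.35],[[-173,121.6,0],[0,0,-0.127],0.35],[[-173,121.6,0],[0,0,-0.127],0.35],[[-173,121.6,0],[0,0,-0.127],0.35]]'
python3 - <<'E'
from h import *
from scipy.spatial.transform import Rotation as R
grab("scene","14");im=cv2.imread("pics/scene_14.png")[160:440,300:580];cv2.imwrite("pics/c14.png",cv2.resize(im,(600,600)))
s=arm.read_state();m=R.from_quat(s["ee_rot"]).as_matrix();print(s["position"],np.degrees(np.arctan2(m[1,0],m[0,0])),m[:,1])
E
```

```text
clock: 22.05
position: [628.9, 241.2, 141.3]
ee_rot: [-0.006, 0.708, -0.706, 0.008]
contact_force: [-1.0, 0.2, -0.9]
gripper_width: 57.4
clock: 22.88
position: [456.2, 361.2, 138.6]
ee_rot: [-0.038, -0.706, 0.706, 0.038]
contact_force: [-0.1, -0.4, 0.0]
gripper_width: 57.7
[456.26751074 361.24057012 138.74385446] 173.8006975571018 [-5.14196547e-04 -7.25370846e-04 -9.99999605e-01]
```

View pics/c14.png

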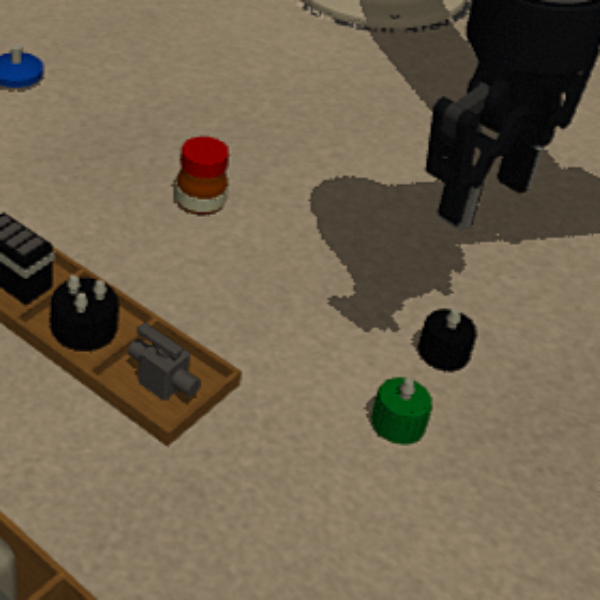

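```bash
python3 -m creep '[[[0,0.5,-40],[0,0,0],0.35],[[0,0.5,-80],[0,0,0],0.35],[[0,0.5,-108],[0,0,0],0.35],[[0,0.5,-121],[0,0,0],0.35],[[0,0.5,-125],[0,0,0],0.35],[[0,0.5,-125],[0,0,0],0.35],[[0,0.5,-125],[0,0,0],-1],[[0,0.5,-125],[0,0,0],-1],[[0,0.5,-125],[0,0,0],-1],[[0,0.5,-125],[0,0,0],-1],[[0,0.5,-125],[0,0,0],-1],[[0,0.5,-125],[0,0,0],-1]]'; python3 -m creep '[[[0,0,0],[0,0,0],-1],[[0,0,0],[0,0,0],-1],[[0,0,15],[0,0,0],-1],[[0,0,40],[0,0,0],-1],[[0,0,80],[0,0,0],-1],[[0,0,115],[0,0,0],-1],[[0,0,115],[0,0,0],-1],[[0,0,115],[0,0,0],-1]]'
python3 - <<'E'
from h import *
grab("scene","15");im=cv2.imread("pics/scene_15.png")[160:440,300:580];cv2.imwrite("pics/c15.png",cv2.resize(im,(600,600)))
E
```

```text
clock: 23.93
position: [456.3, 363.7, 16.2]
ee_rot: [0.038, 0.707, -0.705, -0.036]
contact_force: [0.2, -1.1, 6.2]
gripper_width: 33.4
clock: 24.6
position: [456.0, 364.0, 132.1]
ee_rot: [0.039, 0.708, -0.704, -0.036]
contact_force: [-1.1, 0.2, -1.2]
gripper_width: 33.8
```

View pics/c15.png

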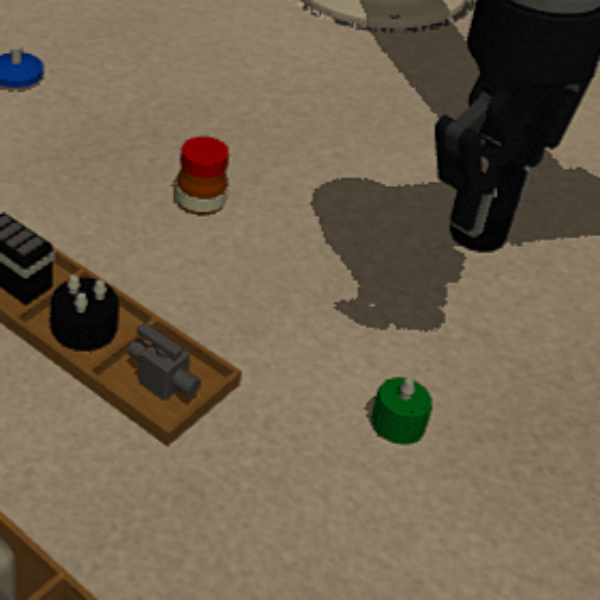

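```bash
python3 -m creep '[[[134.6,-488,0],[0,0,0],-1],[[134.6,-488,0],[0,0,0],-1],[[134.6,-488,0],[0,0,0],-1],[[134.6,-488,0],[0,0,0],-1],[[134.6,-488,0],[0,0,0],-1],[[134.6,-488,0],[0,0,0],-1],[[134.6,-488,0],[0,0,0],-1],[[134.6,-488,0],[0,0,0],-1],[[134.6,-488,0],[0,0,0],-1],[[134.6,-488,0],[0,0,0],-1],[[134.6,-488,0],[0,0,0],-1],[[134.6,-488,0],[0,0,0],-1]]'
```

```text
clock: 25.65
position: [587.2, -121.2, 127.3]
ee_rot: [0.036, 0.706, -0.706, -0.039]
contact_force: [1.7, 0.8, -1.0]
gripper_width: 33.7
```

```bash
python3 -m creep '[[[0,0,0],[0,0,0],-1],[[0,0,0],[0,0,0],-1],[[0,0,0],[0,0,0],-1]]'
```

```text
clock: 25.9
position: [587.0, -119.4, 127.4]
ee_rot: [0.037, 0.706, -0.706, -0.039]
contact_force: [1.1, 0.4, -0.2]
gripper_width: 33.7
```

```bash
python3 -m creep '[[[2,-5.5,0],[0,0,0],-1],[[2,-5.5,-40],[0,0,0],-1],[[2,-5.5,-75],[0,0,0],-1],[[2,-5.5,-95],[0,0,0],-1],[[2,-5.5,-104],[0,0,0],-1],[[2,-5.5,-107],[0,0,0],-1],[[2,-5.5,-107],[0,0,0],-1],[[2,-5.5,-107],[0,0,0],-1],[[2,-5.5,-107],[0,0,0],-1]]';  python3 - <<'E'
from h import *
grab("scene","16");im=cv2.imread("pics/scene_16.png")[100:280,170:350];cv2.imwrite("pics/c16.png",cv2.resize(im,(600,600)))
s=arm.read_state();print(s["position"],s["contact_force"])
E
```

```text
clock: 26.65
position: [591.7, -124.5, 24.2]
ee_rot: [0.038, 0.706, -0.706, -0.036]
contact_force: [-0.9, -0.4, -0.5]
gripper_width: 33.2
[ 591.47277956 -124.57136085   24.08337304] [ 0.05349589  0.16251036 -0.35700729]
```

View pics/c16.png

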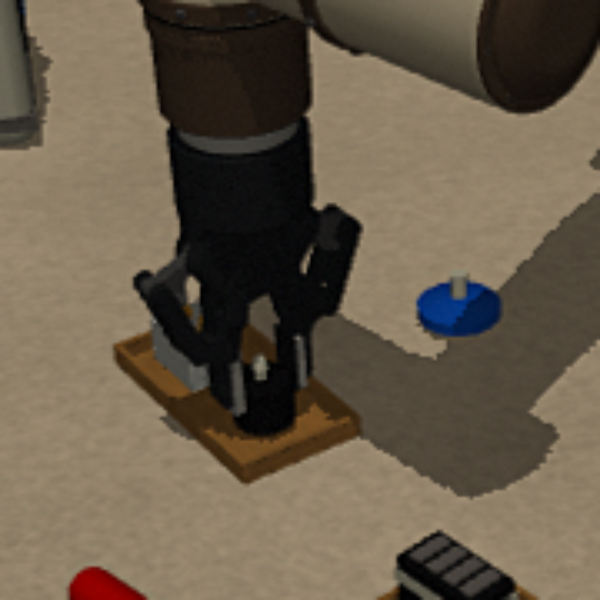

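```bash
python3 -m creep '[[[0,0,-2],[0,0,0],-1],[[0,0,-3],[0,0,0],-1],[[0,0,-3],[0,0,0],-1],[[0,0,-3],[0,0,0],-1]]';  python3 -m creep '[[[0,0,-1],[0,0,0],-1],[[0,0,-1],[0,0,0],-1],[[0,0,-1],[0,0,0],-1]]'
```

```text
clock: 27.03
position: [590.3, -124.8, 19.4]
ee_rot: [0.038, 0.706, -0.706, -0.037]
contact_force: [0.3, -0.9, -0.9]
gripper_width: 33.4
clock: 27.28
position: [590.4, -124.9, 19.2]
ee_rot: [-0.037, -0.706, 0.706, 0.037]
contact_force: [-2.2, 0.8, 5.5]
gripper_width: 33.8
```

Contact with the floor is confirmed. I'll release, back off clear of the view and take pictures.

```bash
python3 -m creep '[[[0,0,0],[0,0,0],0.35],[[0,0,0],[0,0,0],0.35],[[0,0,0],[0,0,0],0.35],[[0,0,0],[0,0,0],0.35],[[0,0,0],[0,0,0],0.35],[[0,0,20],[0,0,0],0.35],[[0,0,60],[0,0,0],0.35],[[0,0,100],[0,0,0],0.35],[[0,0,140],[0,0,0],0.35],[[0,0,180],[0,0,0],0.35],[[0,0,210],[0,0,0],0.35]]'; python3 -m creep '[[[-250,-350,0],[0,0,0],0.35],[[-250,-350,0],[0,0,0],0.35],[[-250,-350,0],[0,0,0],0.35],[[-250,-350,0],[0,0,0],0.35],[[-250,-350,0],[0,0,0],0.35],[[-250,-350,0],[0,0,0],0.35],[[-250,-350,0],[0,0,0],0.35],[[-250,-350,0],[0,0,0],0.35],[[-250,-350,0],[0,0,0],0.35],[[-250,-350,0],[0,0,0],0.35],[[-250,-350,0],[0,0,0],0.35],[[-250,-350,0],[0,0,0],0.35]]';  python3 - <<'E'
from h import *
_,s=grab("scene","17");_,d=grab("top","17")
im=cv2.imread("pics/scene_17.png")[150:390,180:500];cv2.imwrite("pics/c17.png",cv2.resize(im,(800,600)))
lt=np.array([628.3,164.3]);la=np.radians(91.2);st=np.array([584.3,-163.3]);sa=np.radians(83.9)
def loc(p,o,a): q=p-o; return np.array([q[0]*np.cos(a)+q[1]*np.sin(a),-q[0]*np.sin(a)+q[1]*np.cos(a)]).round(1)
for n,c,h,o,a in(("cas",(630,88.6),49,lt,la),("lc",(628.3,164.5),33,lt,la),("valve",(627,241),35,lt,la),("sc",(588,-125),33,st,sa),("man",(580,-201),33,st,sa),("jar",(444,121),55,lt,la),("filter",(428,-132),20,lt,la)):
    P=sel("top",d,c,36,h-4,h+4,h);show(n,P);print("   local",loc(np.array(cv2.minAreaRect(P)[0]),o,a))
    W=world("top",d);m=(np.hypot(W[...,0]-c[0],W[...,1]-c[1])<14)&(W[...,2]>h-12);print("   median top z",np.median(W[m][:,2]).round(1))
E
```

```text
clock: 28.2
position: [591.0, -124.9, 232.4]
ee_rot: [-0.039, -0.706, 0.706, 0.036]
contact_force: [1.0, 0.3, 0.3]
gripper_width: 57.2
clock: 29.2
position: [338.0, -476.9, 227.8]
ee_rot: [0.039, 0.706, -0.706, -0.039]
contact_force: [0.5, -0.1, -0.1]
gripper_width: 57.8
cas 442 [array([629.8,  88.2]), array([54.2, 30.5]), np.float64(89.3)] mean [630.7  88.3]
   local [-76.1   0.1]
   median top z 50.2
lc 462 [array([628.2, 164. ]), array([49.3, 48.4]), np.float64(89.3)] mean [628.4 163.3]
   local [-0.3  0.1]
   median top z 34.1
valve 113 [array([626.7, 241.2]), array([27. , 25.1]), np.float64(89.3)] mean [625.3 241.9]
   local [76.9  0. ]
   median top z 36.3
sc 252 [array([ 589.1, -124.5]), array([33.6, 34.4]), np.float64(88.6)] mean [ 588.5 -124.1]
   local [39.1 -0.6]
   median top z 33.2
man 439 [array([ 581.6, -202.5]), array([48.6, 36.7]), np.float64(84.4)] mean [ 581.7 -202.5]
   local [-39.2  -1.5]
   median top z 33.6
jar 362 [array([444.8, 121.5]), array([38. , 37.8]), np.float64(89.5)] mean [444.6 121.2]
   local [-38.9 184.4]
   median top z 55.4
filter 417 [array([ 427.7, -132.6]), array([51.7, 50.1]), np.float64(43.8)] mean [ 428.  -132.3]
   local [-292.6  206.8]
   median top z 20.5
```

View pics/c17.png

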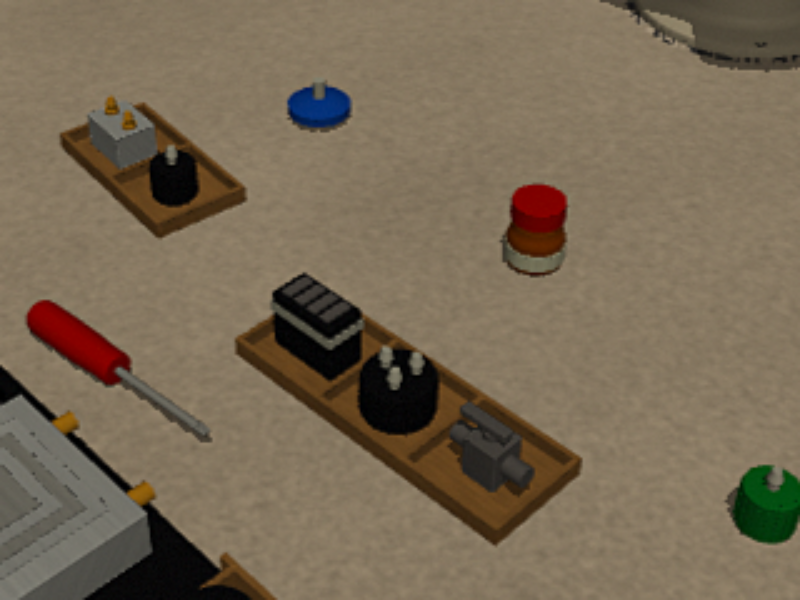

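View pics/top_17.png

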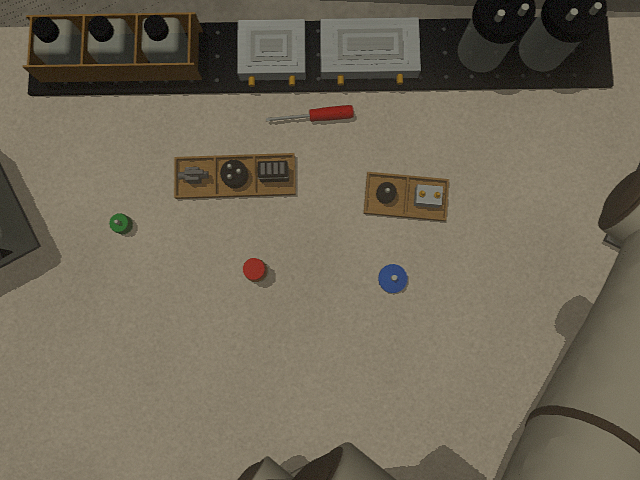

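```bash
python3 -m creep '[[[0,0,0],[0,0,0],0.35],[[0,0,0],[0,0,0],0.35]]'
python3 - <<'E'
from h import *
im,_=grab("scene","18")
E
```

```text
clock: 29.47
position: [341.2, -473.7, 228.4]
ee_rot: [0.037, 0.706, -0.706, -0.037]
contact_force: [-0.4, 0.9, 0.0]
gripper_width: 57.7
```

View pics/scene_18.png

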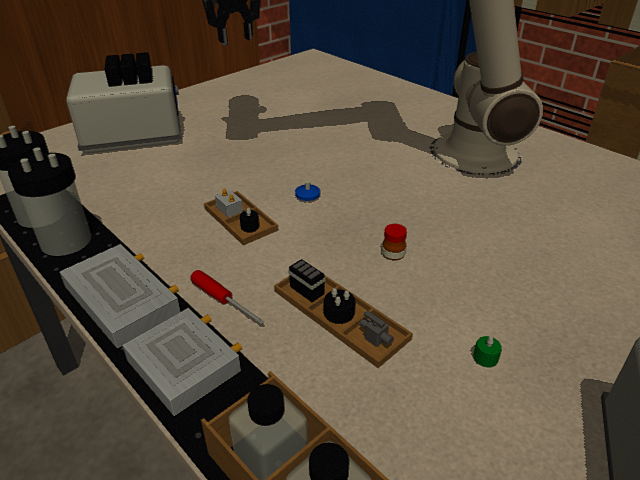

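The picture shows the gripper free at (230,20), the manifold and small cap in the short tray at (228,203) and (249,218), and the cassette, large cap and valve in the long tray at (307,278), (339,305) and (376,328).

```bash
python3 -c "
from bench import arm
print(arm.job_done())"
```

```text
the job is handed in; nothing more can be done
None
```

Both kits are made up and the job was handed in at about 29.5 s; it reported no verdict.

- **Long tray:** the cassette, large cap and valve each have their own cell.
- **Short tray:** the manifold and the black small cap each have their own cell. I left the green lookalike cap alone.
- **Final check (top camera):** every part was within about 2 mm of its cell centre. Top-face heights suggest each stands upright on its cell floor. Depth readings are only good to 1–2 mm.
- **Jar and filter:** both measured at their starting places, with no visible shift. The gripper was clear of everything, with the force reading at noise level.
- **What disagreed:**
  - The two cameras differed by about 4 mm in x. I worked at the midpoint, and picks and places fitted.
  - The arm sagged 2–3 mm when reaching far, so I lowered the last few millimetres by contact force. The exception was the manifold, which I released by commanded height before I had noticed the sag.
  - The gripper read 1–2 mm narrower than the parts, but all the grips held.

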